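Feel along the dough divider's edge

ROBOT

A 7-joint arm with a two-finger parallel gripper is mounted at the origin on the work surface. World frame = base frame: x ahead of the robot, y to its left, z up, the work surface at z = 0. Lengths are in m, angles in rad, forces in N, time in s.
With the tool pointing down it reaches from about 0.425 to 0.95 m from the base axis. Payload 4.7 kg.
Tool frame: the origin (TCP) lies between the finger pads, 19 mm behind the fingertips; this is the grasp point; z points along the fingers, y is the line along which they close (so a half turn about z gives the same grasp; the last joint's range is limited). The gripper opens to 85 mm and grips with 20 to 120 N. Pads are 22 mm wide; open, the fingers measure 114 mm over their backs; the gripper's body (76 mm by 85 mm) begins 54 mm behind the grasp point. The pads swing forward as they close: fully open they stand 13 mm farther back than shut.
Start: joints at [-1.2, 0.469, -0.049, 1.532, 0.024, 1.141, -0.082], TCP at [0.263, 0.622, 0.25] pointing down, gripper open.
Joint ranges: [-2.59, 2.59], [-0.33, 1.99], [-1.39, 1.29], [0.1, 2.45], [-1.04, 4.18], [0.21, 1.99], [-2.66, 2.66]. Speed limits (rad/s): [2.57, 2.57, 3.14, 3.14, 3.14, 3.14, 3.14].

INTERFACE

Orientations are given as a unit quaternion [w, x, y, z].
In Python, from bench import bot, imaging, hand_in, sensors gives the robot as it stands. Calls block until the motion is done:
- bot.move_pose(position, orientation): joint-space move of the TCP to a pose.
- bot.move_linear(position, rotation=None, speed=0.15, max_force=None): straight line of the TCP; rotation=None keeps the orientation; speed is the mean speed in m/s. With max_force (N) it stops when the force on the tool has changed by that much, and returns True; else False.
- bot.move_joints(angles): joint-space move.
- bot.gripper_open() and bot.grasp(force=None): open the fingers fully, or close them until they stop; force is the grip in N (None keeps the last).
- bot.hold(seconds).
- bot.solve_ik(position, orientation): joint angles nearest the present ones, or None.
- imaging.capture(name): name is "scene" or "top" or "wrist"; returns the picture (384x512x3 uint8, red, green, blue); there is no depth.
- imaging.calibration(name): a dict with "fx", "fy", "cx", "cy" (pixels), "k1" (the pictures are not rectified: a ray, as slopes to the right and down, at radius r is drawn at 1 + k1 r^2 times it, then the intrinsics apply), "rvec" (rotation vector, rad) and "tvec" (3), from world to camera coordinates, as OpenCV has them; the wrist camera has in their place "mount" (4x4, takes a point from camera to tool coordinates, whose origin is the TCP and whose axes are the flange's). Camera axes: x right, y down, z forward; pixel columns grow to the right and rows downward; lengths in m; the calibration is good to about 2 mm. A picture is of the moment at which its call begins: read the wrist's pose just before it. calibration takes no time and is no camera call.
A pose or a line that the arm cannot do raises bot.PlanningError and nothing moves.
- hand_in(): hands the job in; it is judged then, once.
Trained networks look in the newest picture that a camera, given by its name, has taken for a name from the list of things; names that differ only in an ending like _2 or _b are one class to them, and where a whole thing is asked for, a point or a joint stands for the part that bears it (a point fixed in the world has none). Each returns a list of dicts, best first, with "score" (0 to 1); they miss things now and then, are a little off and sometimes report something else, mostly with a low value. They report only what shows in the picture. A call takes as long as a camera call.
- imaging.boxes_of(camera, query): "centre" ([column, row] in pixels, amid what is visible of it).
Readings, each from a call of its own:
- sensors.current_time_s(): time.
- sensors.current_joint_positions(): joint angles.
- sensors.current_qvel(): joint speeds.
- sensors.current_joint_torque(): joint torques, N m.
- sensors.current_position(): TCP position.
- sensors.current_tcp_rot(): TCP orientation.
- sensors.current_force(): force on the tool from outside, world axes, zero at the start.
- sensors.current_moment(): the same for the moment, N m.
- sensors.current_finger_gap(): finger opening in m.
- sensors.current_grip_force(): force on a finger pad.
Only numpy, scipy, OpenCV 4.12 (cv2) and the standard library are available. Lean on these libraries where they do the work, as an engineer would, in place of code of your own. Each camera call takes 0.05 s, during which the arm holds its last target. There are 200 camera calls.

TASK

Feel along the dough divider's upturned blade edge for nicks with the closed fingertips: set them lightly down on top of the edge at the end beside the egg cup, slide them along the whole edge to the end beside the lidded tin without losing touch on the way, and lift off there. Press gently, never so hard that the divider is pushed right down to the bottom of its sprung rest; do not pinch or lift the divider, and leave the egg cup, tin and brush where they stand.

Things in the scene. Friction and masses are not known exactly. Their poses are not given: they have to be found in the camera images.
- rest: Brown wooden drying rest fixed on the 4 mm dark grey silicone mat: base 85 mm (its x) by 190 mm (its y), with two rails 44 mm high over its underside, 36 mm apart. Origin at the centre of its underside, z up. The divider stands in the groove between the rails along the rest's y, its dark wooden grip down and its stainless blade up.
- edge_left (a point): On the +y end piece (the last 22 mm, edge_left_piece) of the divider's blade edge. Blade: plain steel, 150 mm long (along the rest's y), 3 mm thick, edge straight, level and blunt, 125 mm over the rest's underside (129 mm over the work surface). Point on top of the edge, in the middle of this piece, 11 mm in from the blade's end; axes as the rest's.
- edge_mid (a point): On the middle 22 mm (edge_mid_piece) of the same edge. Point on top of the edge at half its length; axes as the rest's.
- edge_right (a point): On the -y end piece (the last 22 mm, edge_right_piece) of the same edge. Point on top of the edge, 11 mm in from the blade's end; axes as the rest's.
- divider (a joint): How far the divider (0.3 kg) is pressed down in its rest, in m: 0 at rest, growing as it is pressed. Springy, 0.5 N per mm, straight down without tipping; hits the bottom at 0.010 (5 N). Negative when lifted.
- egg_cup: Loose white ceramic egg cup on a foot, 50 mm across, 64 mm high, about 90 g, standing upright about 145 mm from the rest's centre beyond one end of the blade (either end). Origin at the centre of its underside.
- tin: Loose round lidded tin of brushed aluminium, 84 mm across, 86 mm high with its small knob, about 0.35 kg, upright about 145 mm from the rest's centre beyond the other end of the blade. Origin at the centre of its underside.
- brush: Loose pastry brush, 180 mm long, lying on the mat about 140 mm beyond the rest (on the rest's +x side), roughly parallel to the blade. Origin at the middle of its underside, x along it to the bristles.

How it is judged:
On the way, in this order (a step that is already met when the one before it is completed fails the run):
1. the fingertips touch the edge at the end beside the egg cup (((y of egg_cup in the frame of rest above 0 m and contact force between the fingers and edge_left_piece above 0.3 N) or (y of egg_cup in the frame of rest below 0 m and contact force between the fingers and edge_right_piece above 0.3 N))), for 0.1 s.
2. the fingertips touch the middle of the edge (contact force between the fingers and edge_mid_piece above 0.3 N), for 0.1 s.
3. the fingertips touch the edge at the end beside the tin (((y of egg_cup in the frame of rest above 0 m and contact force between the fingers and edge_right_piece above 0.3 N) or (y of egg_cup in the frame of rest below 0 m and contact force between the fingers and edge_left_piece above 0.3 N))), for 0.1 s.
At the end, for the whole second after the job is handed in: After the trace the divider is back up at rest (within 1 mm), and the egg cup, tin and brush stand still within 10 mm of where they were, cup and tin upright (value of joint divider between -0.001 and 0.001 m and velocity of joint divider below 0.01 m/s and distance of each of egg_cup, tin, brush from where it was at the start of the episode below 0.01 m and linear speed of each of egg_cup, tin, brush below 0.02 m/s and angle between each of egg_cup, tin's own z axis and vertical below 0.1 rad); the robot touches nothing.
It fails at once if the divider is pressed right down to the bottom of its rest (beyond 9.7 mm) (value of joint divider above 0.0097 m).
It fails at once if the fingers press on the divider or rest with more than 12 N (contact force between the fingers and rest above 12 N).
It fails at once if the divider is lifted (more than 3 mm) (value of joint divider below -0.003 m).
It fails at once if the fingers lose touch over the middle part of the edge (TCP within 40 mm of its middle along it, 25 mm across it and 50 mm above it, divider not pressed down by 0.15 mm) (y of the grasp point in the frame of edge_mid between -0.04 and 0.04 m and x of the grasp point in the frame of edge_mid between -0.025 and 0.025 m and z of the grasp point in the frame of edge_mid between 0 and 0.05 m and value of joint divider below 0.00015 m).
It fails at once if the egg cup, tin or brush is moved by more than 15 mm or lifted (distance of any of egg_cup, tin, brush from where it was at the start of the episode above 0.015 m).
It also fails if it takes over 38 s, if anything falls off the work surface, if the arm or the gripper's body presses on something with over 40 N, if the wrist force passes 120 N, or if a joint passes its speed limit or range.

## Working session

There is one attempt and no reset: what is moved stays moved. The work goes in short steps, each a Python script; the robot and the scene stay as the last script left them, time stands still between calls to the robot, and variables do not carry over. Pictures are saved under pics/ and viewed, at most 10 in all, crops included, and the job is handed in when it is done.

```bash
mkdir -p pics
python3 - <<'E'
from bench import bot, imaging, sensors
import cv2
for c in ["scene","top"]:
    im=imaging.capture(c); cv2.imwrite(f"pics/{c}0.png",im[:,:,::-1])
    print(c,imaging.calibration(c))
    for q in ["rest","edge_left","edge_mid","edge_right","egg_cup","tin","brush","divider"]:
        print(q,[(x["centre"],round(x["score"],2)) for x in imaging.boxes_of(c,q)[:2]])
print(sensors.current_tcp_rot(),sensors.current_position(),sensors.current_force(),sensors.current_time_s())
E
```

```text
scene {'fx': 398.58188778022986, 'fy': 398.58188778022986, 'cx': 260.0512095234121, 'cy': 191.24890302202365, 'k1': -0.10365334287680858, 'rvec': array([ 1.77695054,  1.50606817, -0.76324734]), 'tvec': array([-0.12882218, -0.28044344,  1.20468344])}
rest [([262.7, 193.8], 0.92)]
edge_left [([266.0, 178.4], 0.64)]
edge_mid [([265.7, 178.0], 0.76)]
edge_right [([338.2, 215.6], 0.62)]
egg_cup [([339.3, 213.9], 0.98)]
tin [([190.3, 187.6], 0.71), ([259.8, 194.3], 0.25)]
brush [([242.7, 257.3], 0.77)]
divider [([259.9, 177.4], 0.56)]
top {'fx': 479.5861608012159, 'fy': 479.5861608012159, 'cx': 251.79276825889093, 'cy': 189.82039008069265, 'k1': -0.10470295173816417, 'rvec': array([ 2.20684648, -2.1488909 ,  0.11520039]), 'tvec': array([0.01929214, 0.57727933, 1.07866406])}
rest [([246.8, 198.3], 0.63), ([248.6, 198.9], 0.36)]
edge_left [([244.4, 194.1], 0.92)]
edge_mid [([247.0, 198.2], 0.61)]
edge_right [([245.6, 196.5], 0.75)]
egg_cup [([196.9, 161.5], 0.8)]
tin [([306.7, 225.9], 0.94)]
brush [([274.2, 143.8], 0.88)]
divider [([246.5, 196.0], 0.72), ([197.0, 161.4], 0.3)]
[6.90048702e-06 1.98564856e-01 9.80087748e-01 7.05188367e-05] [0.26270414 0.62181499 0.250074  ] [-0.5930647  -0.06691084 -1.15225802] 0.9
```

Run:
```python
import cv2
im=cv2.imread("pics/top0.png")[110:270,150:350]; cv2.imwrite("pics/t.png",cv2.resize(im,None,fx=4,fy=4)[:600] if 0 else cv2.resize(im,(740,592)))
im=cv2.imread("pics/scene0.png")[130:290,150:370]; cv2.imwrite("pics/s.png",cv2.resize(im,(792,576)))
```

```text
(no output)
```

View pics/t.png

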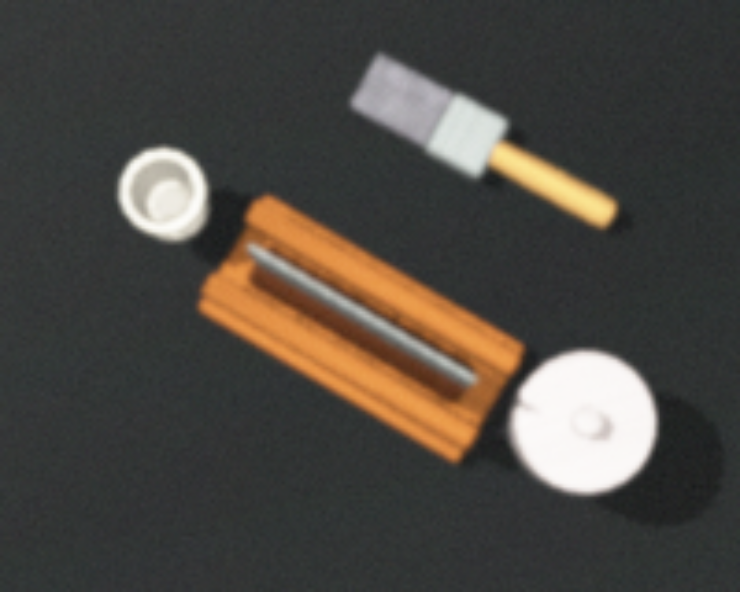

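View pics/s.png

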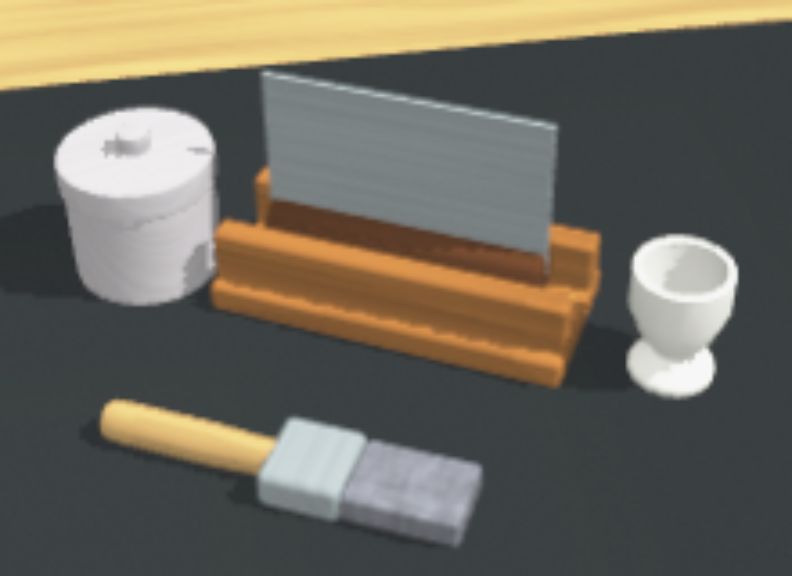

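The top view shows the blade edge running from about px (218,177) at the egg cup end to (278,213) at the tin end. In the scene view it runs from (304,165) at the cup end to (223,150) at the tin end. Next I triangulate these.

```bash
cat > geo.py <<'E'
import numpy as np, cv2
from bench import imaging
def ray(cam,px):
    c=imaging.calibration(cam); K=np.array([[c["fx"],0,c["cx"]],[0,c["fy"],c["cy"]],[0,0,1]])
    p=cv2.undistortPoints(np.array([[px]],float),K,np.array([c["k1"],0,0,0,0]))[0,0]
    R=cv2.Rodrigues(np.array(c["rvec"]))[0]; t=np.array(c["tvec"])
    return -R.T@t, R.T@np.array([p[0],p[1],1])
def at_z(cam,px,z):
    o,d=ray(cam,px); return o+d*(z-o[2])/d[2]
E
python3 - <<'E'
from geo import *
from bench import bot,sensors
for n,t,s in [("cup",(217.6,176.8),(304.2,164.7)),("tin",(278.4,213.0),(223.3,150))]:
    print(n,at_z("top",t,.129),at_z("scene",s,.129))
a,b=at_z("top",(217.6,176.8),.129),at_z("top",(278.4,213.0),.129)
print(np.linalg.norm(a-b))
print("cup",at_z("top",(196.9,161.5),.05),"tin",at_z("top",(306.7,225.9),.086))
F=[]
for i in range(10): F.append(sensors.current_force()); bot.hold(.02)
print(np.mean(F,0),np.std(F,0))
E
```

```text
cup [0.59234889 0.10804871 0.129     ] [0.59313803 0.11115685 0.129     ]
tin [ 0.51983903 -0.02110402  0.129     ] [ 0.52126107 -0.01942932  0.129     ]
0.14811518124687165
cup [0.635601   0.16120629 0.05      ] tin [ 0.49543178 -0.08619514  0.086     ]
[-0.04016225 -0.33465152 -0.13296899] [0.59589907 0.46432495 0.51017026]
```

```bash
cat > plan.py <<'E'
import numpy as np
from scipy.spatial.transform import Rotation as R
from bench import bot,sensors
c=np.array([.5927,.1096]); t=np.array([.5205,-.0203])
m=(c+t)/2; u=(c-t)/np.linalg.norm(c-t)
def P(s,z): return [*(m+u*s),z]
def quat(sg):
    y=np.array([*(sg*u),0]); z=np.array([0,0,-1.]); x=np.cross(y,z)
    q=R.from_matrix(np.c_[x,y,z]).as_quat(); return q[[3,0,1,2]]
def force(n=40):
    F=[]
    for i in range(n): F.append(sensors.current_force()); bot.hold(.02)
    return np.mean(F,0)
E
python3 - <<'E'
from plan import *
bot.grasp(20)
q0=sensors.current_joint_positions(); best=None
for sg in (1,-1):
    j=bot.solve_ik(P(.064,.22),quat(sg)); k=bot.solve_ik(P(-.064,.145),quat(sg))
    print(sg,j,k)
    if j is not None and k is not None:
        d=np.abs(np.array(j)-q0).max()
        if best is None or d<best[0]: best=(d,sg)
bot.move_pose(P(.064,.22),quat(best[1]))
bot.move_linear(P(.064,.16),speed=.08)
f0=force(); print(best,f0,sensors.current_position(),sensors.current_finger_gap(),sensors.current_time_s())
import cv2; from bench import imaging
for n in("scene","top"): cv2.imwrite(f"pics/{n}1.png",cv2.resize(imaging.capture(n)[130:270,170:350,::-1],(720,560)))
np.save("f0.npy",f0)
E
```

```text
1 [-0.46073513  0.3727438   0.2877443   1.77588023 -0.12231766  1.01037047
  0.93697405] [-0.34524873  0.36101168  0.35630571  2.01063037 -0.17288529  0.79837509
  1.17459329]
-1 [-1.00247778  0.58484148  1.11552099  1.80378711 -0.58095891  1.12773745
 -1.76633718] [-0.86767295  0.5837503   1.11630197  2.03522547 -0.6603215   0.93964836
 -1.47501469]
(np.float64(1.0192630384180295), 1) [-0.01391734 -0.11177256  0.04373823] [0.58767936 0.10059002 0.15999855] 9.284452058443059e-05 5.6
```

View pics/scene1.png

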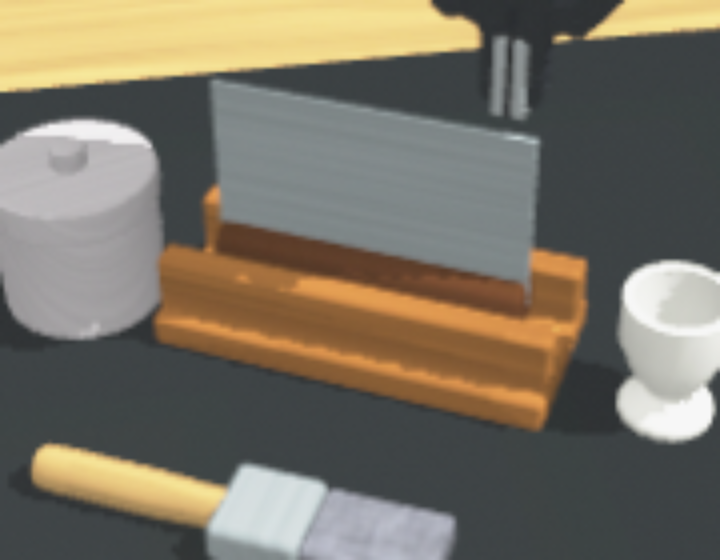

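View pics/top1.png

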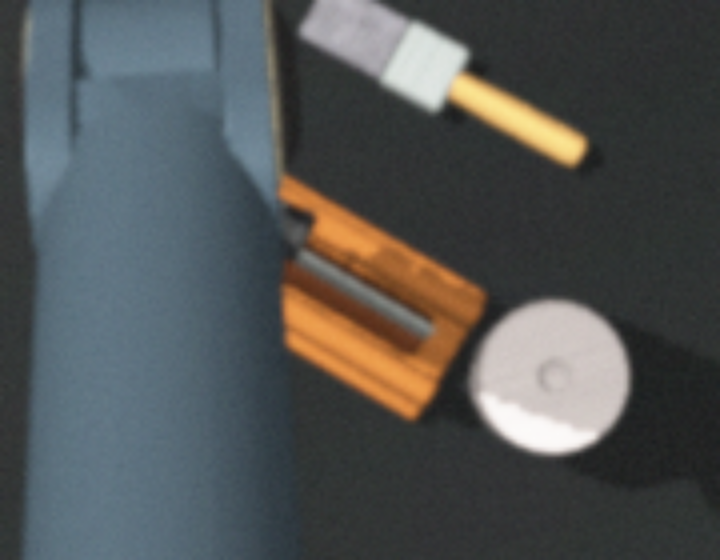

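The scene view shows the closed fingertips at crop (510,117), just above the cup end of the edge at (538,140) and roughly 13 mm in from it. I'll lower them and slide.

Run:
```python
from plan import *
from bench import hand_in
f0=np.load("f0.npy")
print(bot.move_linear(P(.064,.1445),speed=.012,max_force=4))
f=(force(25)-f0); print("cup",f,sensors.current_position(),sensors.current_time_s())
z=.1445
if not 0.8<f[2]<3.2: raise SystemExit("check")
for s in (.03,0,-.03,-.064):
    bot.move_linear(P(s,z),speed=.025)
    f=force(15)-f0; print(s,f,sensors.current_position(),sensors.current_time_s())
```

```text
False
cup [-0.6695901   0.09153102  1.59040786] [0.58770066 0.10059656 0.14451766] 7.5583
0.03 [0.45371954 0.42019293 1.46429149] [0.57116648 0.07086583 0.14446128] 9.3167
0 [0.27415693 0.12162649 1.58445053] [0.55657212 0.0445195  0.14445842] 10.9167
-0.03 [0.47063026 0.20468849 1.61975455] [0.54200308 0.0182807  0.14446019] 12.5167
-0.064 [0.33457537 0.36003993 1.85245229] [ 0.52550635 -0.0113352   0.14447833] 14.275
```

Run:
```python
from plan import *
from bench import hand_in
bot.move_linear(P(-.064,.155),speed=.015)
bot.move_linear(P(-.064,.24),speed=.08)
bot.hold(1)
print(force(20)-np.load("f0.npy"),sensors.current_time_s()); print(hand_in())
```

```text
[-0.08287462  0.12680411 -0.21132566] 17.675
the job is handed in; nothing more can be done
None
```

The closed fingertips traced the blade edge from the egg cup end to the tin end at about 1.6 N, measured at each of five stops, then lifted off. I handed the job in about 18 s in, without a final picture, and no verdict came back.

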